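# Clip the food boxes shut and square them up in a row on the tray

### The arm

A 7-joint arm with a two-finger parallel gripper is mounted at the origin on the work surface; the furniture and walls round the work are solid. World frame = base frame: x ahead of the robot, y to its left, z up, the work surface at z = 0. Lengths are in m, angles in rad, forces in N, time in s.
With the tool pointing down it reaches from about 0.425 to 0.875 m from the base axis. Payload 4.7 kg.
Tool frame: the origin (TCP) lies midway between the tips of the shut fingers; the grasp point (between the pads) lies 19 mm behind it; y points along the fingers, z is the direction in which the jaws open and shut, and the axes are right-handed (so a half turn about y gives the same grasp; the last joint's range is limited). The gripper opens to 87 mm and grips with 3 to 60 N. Pads are 19 mm wide; open, the fingers measure 117 mm over their backs; the gripper's body (75 mm by 190 mm) begins 51 mm behind the grasp point.
Start: joints at [1.28, 0.321, -0.07, 1.45, 0.023, 1.371, -0.057], TCP at [0.195, -0.62, 0.223] pointing down, gripper open.
Joint ranges: [-2.86, 2.86], [-0.3, 2.09], [-1.38, 1.24], [0.06, 2.45], [-1.56, 4.7], [0.09, 2.05], [-2.69, 2.69]. Speed limits (rad/s): [2.57, 2.57, 3.14, 3.14, 3.14, 3.14, 3.14].

### API

Orientations are given as a rotation vector (axis times angle).
In Python, from bench import ctrl gives the robot as it stands.
- The arm moves only by the tool play_rows, never from a script. Its arguments are lists of equal length, an entry for each row: "translation": the shift along the tool's x, y, z in mm, a list of three; "turn": the turn, a rotation vector about the tool's x, y, z in rad, a list of three; "fingers": the opening, from -1 (shut) to 1 (fully open), so that 0 is half open. In form: {"translation": [[dx, dy, dz], ...], "turn": [[wx, wy, wz], ...], "fingers": [fingers, ...]}. A call has exactly 10 rows; each row shifts and turns the commanded pose from where the row before left it, along the tool's axes as they then stand; what a row does not reach is not made up. A row lasts 1/12 s, in which the tool goes at most 41.7 mm and 7.16 degrees, less where a joint would pass 70% of its speed; a pose out of reach is approached as far as the arm can. A call with a gripper value outside its range is refused whole. The fingers move at their own pace and stop on an object; "grip_force" is the grip in N (left out, the last holds). Time passes only in rows, so rows that do not move let the fingers close, or fill a call up. It gives the time, the measured TCP pose, the force and the opening at its end, in the units of the state.
- ctrl.get_state(): the state, without advancing time (a new reading comes with each control period).
- ctrl.get_image(name): name is "scene" or "top" or "wrist"; returns the picture (400x640x3 uint8, blue, green, red); there is no depth.
- ctrl.camera_info(name): a dict with "camera_matrix" (3x3 intrinsics, pixels), "k1" (the pictures are not rectified: a ray, as slopes to the right and down, at radius r is drawn at 1 + k1 r^2 times it, then the intrinsics apply), "R" (3x3) and "t" (3): a world point X has camera coordinates R X + t. Camera axes: x right, y down, z forward; pixel columns grow to the right and rows downward; lengths in m; the calibration is good to about 2 mm. A picture is of the moment at which its call begins: read the wrist's pose just before it. camera_info takes no time and is no camera call; for the wrist camera it gives the pose at the moment of the call.
- ctrl.close_job(): hands the job in, once; it reports no verdict.
The state is a dict: "time": time; "joint_positions": joint angles; "qd": joint speeds; "joint_torque": joint torques, N m; "position": TCP position; "tool_rot": TCP orientation; "ft_force": force on the tool from outside, world axes, zero at the start; "torque": the same for the moment, N m; "grip_width": opening from 0.0 (shut) to 1.0 (fully open).
Only numpy, scipy, OpenCV 4.12 (cv2) and the standard library are available. Lean on these libraries where they do the work, as an engineer would, in place of code of your own. Each camera call takes 0.05 s, during which the arm holds its last target.

### The job

Get the three lidded food boxes on the wooden tray ready to be carried to the fridge: press down the one lid clip that sticks out on each box until it snaps shut, and slide the boxes into one straight, even row, side by side and touching, all pushed up against the tray's far rim. Leave them standing upright, and leave the mug, the mustard jar and the pepper mill where they are.

Things in the scene. Friction and masses are not known exactly. Their poses are not given: they have to be found in the camera images.
- tray: Wooden serving tray, fixed, 201 (x) by 416 mm (y). Origin at the centre of its underside; x points to its far long rim (away from the robot), y left, z up. Floor 8 mm above the origin; the rim all round is 8 mm thick, its top 22 mm above the origin; inner face of the far rim 92.5 mm from the origin along x, of the end rims 200 mm along y. A low steel handle stands out 20 mm at each end.
- box_1_center (a point): Food box, white body, grey lid (fixed on), loose on the tray, 0.25-0.42 kg, 52 mm tall. Lid 104 (its x) by 74 mm (y); body below 90 by 60, so the body meets the low rim and the lid reaches over it. Point: its centre, 26 mm above the underside; x along its long side roughly to the far rim, y left. A clip amid each lid side: three shut, the left (+y) one sticks out. Any order.
- box_2_center (a point): Second food box, the same size and the same point and axes as box_1, but the clip that sticks out is on its right (-y) side.
- box_3_center (a point): Third food box, the same as box_1 (the clip that sticks out is on its left, +y, side).
- box_1_clip (a joint): Open clip of box_1: 0 = standing open (13 degrees above straight out), 1.8 = shut (flat down the box's side, within the lid's outline). Hinge along the box's x, 34.5 mm from its centre line, 47 mm above its underside; clip 38 mm wide, 24 mm long. Over-centre spring: pushed down past 0.9 it snaps shut by itself and stays; let go earlier it springs back out. 2 to 3 N at the tip.
- box_2_clip (a joint): The same for the open clip of box_2 (on its right side).
- box_3_clip (a joint): The same for the open clip of box_3 (on its left side).
- box_1_clip_tip (a point): Point at the free end of box_1's clip, 22 mm from its hinge.
- box_2_clip_tip (a point): Point at the free end of box_2's clip, 22 mm from its hinge.
- box_3_clip_tip (a point): Point at the free end of box_3's clip, 22 mm from its hinge.
- mug_center (a point): Bystander: painted mug with a handle, 92 by 65 mm, 49 mm tall; point at its centre, 25 mm up. Not to be moved.
- mustard_jar_center (a point): Bystander: round mustard jar with a red lid, 62 mm across, 86 mm tall; point at its centre, 43 mm up. Not to be moved.
- pepper_mill_center (a point): Bystander: wooden pepper mill, 58 mm across, 170 mm tall; point 80 mm up its axis. Not to be moved.

How it is judged:
At the end, for the whole second after the job is handed in: All clips within 0.15 rad of shut (1.8); boxes at rest on the tray floor, upright, square to the tray within 0.07 rad, body ends within 6 mm of the far rim; neighbours less than 5 mm apart (neighbour centres under 79 mm, outer two over 140 mm apart) (value of joint each of box_1_clip, box_2_clip, box_3_clip above 1.65 rad and angle between the x axis of each of box_1_center, box_2_center, box_3_center and the x axis of tray, either way round below 0.07 rad and angle between each of box_1_center, box_2_center, box_3_center's own z axis and vertical below 0.1 rad and x of box_1_center in the frame of tray between 0.0415 and 0.0495 m and z of box_1_center in the frame of tray between 0.029 and 0.039 m and linear speed of each of box_1, box_2, box_3 below 0.02 m/s and x of box_2_center in the frame of tray between 0.0415 and 0.0495 m and z of box_2_center in the frame of tray between 0.029 and 0.039 m and x of box_3_center in the frame of tray between 0.0415 and 0.0495 m and z of box_3_center in the frame of tray between 0.029 and 0.039 m and ((horizontal distance between box_1_center and box_2_center below 0.079 m and horizontal distance between box_1_center and box_3_center below 0.079 m and horizontal distance between box_2_center and box_3_center above 0.14 m) or (horizontal distance between box_2_center and box_1_center below 0.079 m and horizontal distance between box_2_center and box_3_center below 0.079 m and horizontal distance between box_1_center and box_3_center above 0.14 m) or (horizontal distance between box_3_center and box_1_center below 0.079 m and horizontal distance between box_3_center and box_2_center below 0.079 m and horizontal distance between box_1_center and box_2_center above 0.14 m))); the robot touches nothing.
It fails at once if the mug is pushed away (distance of mug_center from where it was at the start of the episode above 0.02 m).
It fails at once if the mustard jar is pushed away (distance of mustard_jar_center from where it was at the start of the episode above 0.02 m).
It fails at once if the pepper mill is pushed away (distance of pepper_mill_center from where it was at the start of the episode above 0.02 m).
It fails at once if a food box is tipped over (angle between any of box_1_center, box_2_center, box_3_center's own z axis and vertical above 0.6 rad).
It also fails if it takes over 72 s, if anything falls off the work surface, if the arm or the gripper's body presses on something with over 40 N, if the wrist force passes 120 N, or if a joint passes its speed limit or range.

## Working session

There is one attempt and no reset: what is moved stays moved. The work goes in short steps, Python scripts to look and compute and a tool call to move; the robot and the scene stay as the last step left them, time stands still between calls to the robot, and variables do not carry over. Pictures are saved under pics/ and viewed, and the job is handed in when it is done.

Besides the shell and the picture viewer there is one more tool, called as a command line: name --argument value ..., lists and objects as JSON in quotes. play_rows: Moves the arm, as the interface text tells. Its arguments: {"type":"object","properties":{"translation":{"type":"array"},"turn":{"type":"array"},"fingers":{"type":"array"},"grip_force":{"type":"number"}},"required":["translation","turn","fingers"]}

```bash
ls; mkdir -p pics; python3 - <<'E'
from bench import ctrl
import cv2,json
for n in ["scene","top","wrist"]:
    i=ctrl.camera_info(n); print(n,i)
    cv2.imwrite(f"pics/{n}0.png",ctrl.get_image(n))
print(ctrl.get_state())
E
```

```text
pics
scene {'camera_matrix': array([[429.97188215,   0.        , 312.94864561],
       [  0.        , 429.97188215, 192.67449193],
       [  0.        ,   0.        ,   1.        ]]), 'k1': -0.08994146728160153, 'R': array([[-0.78706132, -0.61662026,  0.01771825],
       [-0.48627949,  0.60250784, -0.63286377],
       [ 0.37956124, -0.50671862, -0.7740604 ]]), 't': array([0.32491134, 0.27849623, 1.15779657])}
top {'camera_matrix': array([[465.90857436,   0.        , 319.11697137],
       [  0.        , 465.90857436, 193.05987845],
       [  0.        ,   0.        ,   1.        ]]), 'k1': -0.01836023120018629, 'R': array([[ 0.02789413, -0.99959567,  0.00551555],
       [-0.99213534, -0.02835864, -0.12191494],
       [ 0.12202206, -0.00207146, -0.99252523]]), 't': array([-0.02856816,  0.42424037,  1.13931519])}
wrist {'camera_matrix': array([[318.6459035 ,   0.        , 321.82558363],
       [  0.        , 318.6459035 , 200.58415682],
       [  0.        ,   0.        ,   1.        ]]), 'k1': -0.055434334585803956, 'R': array([[ 0.30095296, -0.95363835, -0.00110023],
       [-0.92064038, -0.29083981,  0.26044863],
       [-0.24869379, -0.07736987, -0.96548708]]), 't': array([-0.64995722, -0.03197967,  0.3890209 ])}
{'time': 0.15, 'joint_positions': array([ 1.2801356 ,  0.32166031, -0.07010229,  1.45136518,  0.02258756,
        1.37078859, -0.05689201]), 'qd': array([ 7.30011521e-06, -1.55677984e-03, -6.80203439e-04, -2.31906131e-03,
        4.94010332e-04,  1.54431607e-03,  1.50045628e-03]), 'joint_torque': array([-2.89119916e-04, -4.91796649e+01, -4.04600557e-01, -3.12879968e+01,
       -6.38992083e-02,  4.04437445e-02,  9.64939727e-05]), 'position': array([ 0.19489271, -0.61967311,  0.22172282]), 'tool_rot': array([-0.3162928 ,  2.05881909, -2.05589184]), 'ft_force': array([0.52643704, 0.98331229, 0.75616787]), 'torque': array([0.00375838, 0.03855173, 0.01354196]), 'grip_width': 0.9998657519077048}
```

View pics/top0.png

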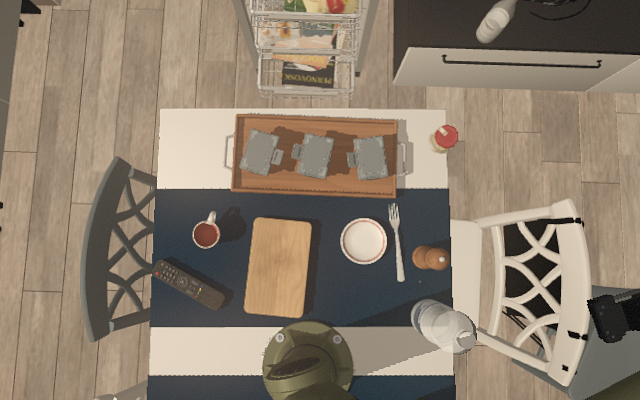

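View pics/scene0.png

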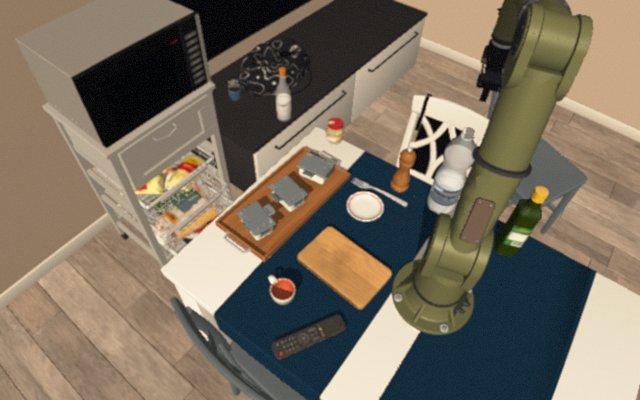

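```bash
python3 -c "
from scipy.spatial.transform import Rotation as R
import numpy as np
print(R.from_rotvec([-0.3162928 ,  2.05881909, -2.05589184]).as_matrix().round(3))
import cv2
i=cv2.imread('pics/top0.png'); cv2.imwrite('pics/topz.png',cv2.resize(i[60:330,130:530],None,fx=2,fy=2,interpolation=cv2.INTER_CUBIC))"
```

```text
[[-0.954 -0.     0.3  ]
 [-0.3    0.001 -0.954]
 [ 0.    -1.    -0.001]]
```

View pics/topz.png

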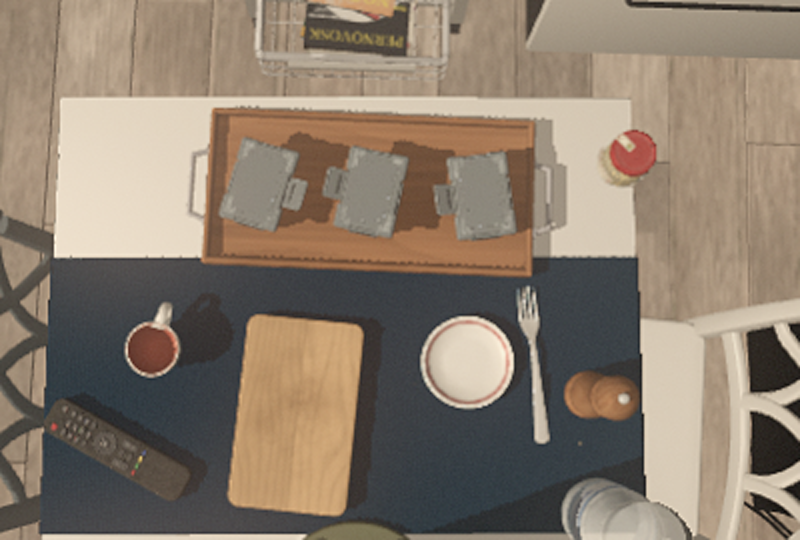

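```bash
cat > h.py <<'E'
import numpy as np, cv2
from scipy.spatial.transform import Rotation as Rot
from bench import ctrl
def proj(info,X):
    X=np.atleast_2d(X); c=X@info['R'].T+info['t']; s=c[:,:2]/c[:,2:]; r2=(s**2).sum(1,keepdims=True)
    s=s*(1+info['k1']*r2); K=info['camera_matrix']; return s*[K[0,0],K[1,1]]+[K[0,2],K[1,2]]
def cast(info,px,z):
    K=info['camera_matrix']; d=np.array([info['k1'],0,0,0,0.])
    u=cv2.undistortPoints(np.asarray(px,float).reshape(-1,1,2),K,d).reshape(-1,2)
    rays=np.c_[u,np.ones(len(u))]@info['R']; o=-info['R'].T@info['t']
    return (o+rays*((z-o[2])/rays[:,2])[:,None])
def boxes(img,info,ztop=0.060,roi=None,minA=400,k=13):
    hsv=cv2.cvtColor(img,cv2.COLOR_BGR2HSV)
    m=((hsv[...,1]<60)&(hsv[...,2]>85)&(hsv[...,2]<190)).astype(np.uint8)*255
    if roi is not None:
        q=np.zeros_like(m); q[roi[1]:roi[3],roi[0]:roi[2]]=255; m&=q
    o=cv2.morphologyEx(m,cv2.MORPH_OPEN,np.ones((k,k),np.uint8))
    return m,o
E
python3 - <<'E'
from h import *
img=cv2.imread('pics/top0.png'); info=ctrl.camera_info('top')
hsv=cv2.cvtColor(img,cv2.COLOR_BGR2HSV)
for p in [(258,155),(315,158),(368,158),(277,157),(297,152),(290,135),(290,175),(265,120)]: print(p,hsv[p[1],p[0]])
m,o=boxes(img,info,roi=(235,118,397,192))
o=cv2.morphologyEx(m,cv2.MORPH_OPEN,cv2.getStructuringElement(cv2.MORPH_ELLIPSE,(21,21)))
cv2.imwrite('pics/m0.png',cv2.resize(np.vstack([m,o])[:, 200:420],None,fx=2,fy=1)[:]) if 0 else cv2.imwrite('pics/m0.png',cv2.resize(np.vstack([m[110:200,220:410],o[110:200,220:410]]),None,fx=3,fy=3))
cs,_=cv2.findContours(o,cv2.RETR_EXTERNAL,cv2.CHAIN_APPROX_NONE)
for c in cs:
    if cv2.contourArea(c)<300: continue
    w=cast(info,c[:,0],0.060)[:,:2]
    r=cv2.minAreaRect((w*1000).astype(np.float32)); print(np.round(r[0],1),np.round(r[1],1),r[2])
# tray corners from zoom (outer top rim z=.022)
pz=np.array([[210,108],[535,120],[532,274],[203,262]])/2+[130,60]
w=cast(info,pz,0.022); print(w.round(4), np.linalg.norm(w-np.roll(w,-1,0),axis=1), w.mean(0))
E
```

```text
(258, 155) [ 21  33 145]
(315, 158) [ 21  31 140]
(368, 158) [ 19  29 140]
(277, 157) [ 20  31 148]
(297, 152) [ 24  40 129]
(290, 135) [ 12 120 113]
(290, 175) [ 13 132 158]
(265, 120) [ 13 125 173]
[ 510.3 -135.9] [102.   78.8] 9.224786758422852
[512.8  -1.8] [ 77.5 103.2] 80.10450744628906
[517.  129.9] [ 77.9 102.1] 77.00902557373047
[[ 0.6233  0.2047  0.022 ]
 [ 0.6198 -0.2122  0.022 ]
 [ 0.4209 -0.2098  0.022 ]
 [ 0.4243  0.2034  0.022 ]] [0.41693087 0.19888446 0.41327186 0.19905145] [ 0.52209113 -0.00349481  0.022     ]
```

View pics/m0.png

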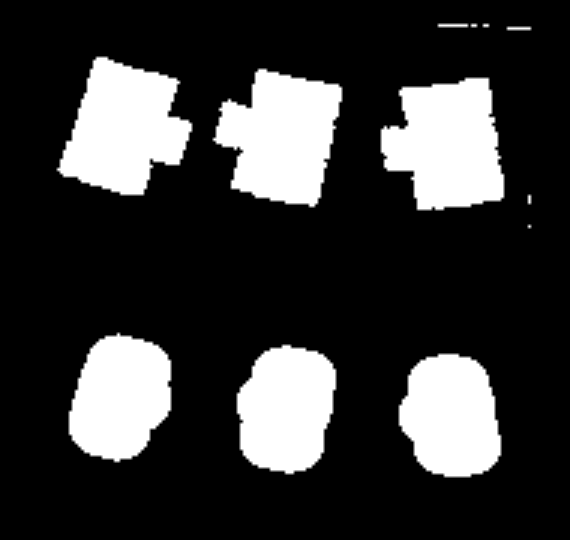

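```bash
python3 -c "
import cv2
i=cv2.imread('pics/top0.png'); cv2.imwrite('pics/topz2.png',cv2.resize(i[105:205,220:415],None,fx=4,fy=4,interpolation=cv2.INTER_CUBIC))"
```

```text
(no output)
```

View pics/topz2.png

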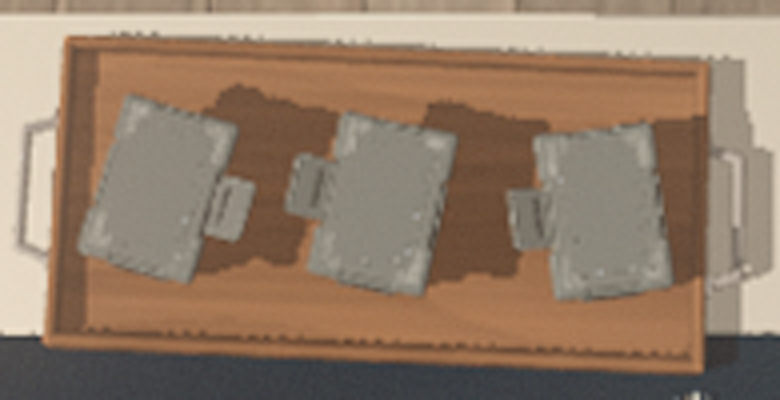

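```bash
cat >> h.py <<'E'
TRAY=np.array([0.522,-0.0035]); TYAW=-0.010
def lidpose(info,px,z=0.060):
    w=cast(info,px,z)[:,:2]  # far-left, far-right, near-right, near-left
    a=(w[0]+w[1]-w[2]-w[3])/2; b=(w[0]+w[3]-w[1]-w[2])/2
    c=w.mean(0); d=c-TRAY; cs,sn=np.cos(TYAW),np.sin(TYAW)
    print('ctr',(c*1000).round(1),'len',(np.linalg.norm(a)*1e3).round(1),(np.linalg.norm(b)*1e3).round(1),'yaw',np.arctan2(a[1],a[0]).round(3),np.arctan2(-b[0],b[1]).round(3),'tray',(1e3*(d@[[cs,-sn],[sn,cs]])).round(1))
E
python3 - <<'E'
from h import *
info=ctrl.camera_info('top'); o=np.array([220,105])
for p in ([(128,95),(237,125),(190,283),(80,247)],[(342,112),(456,135),(422,296),(308,270)],[(535,138),(652,123),(672,286),(556,298)]):
    lidpose(info,np.array(p)/4+o)
for n,p,z in (('mill',(440,259),.16),('jar',(446,135),.086),('mug',(205,235),.049)): print(n,cast(info,[p],z).round(3))
# check tray with inner far rim and scene camera
si=ctrl.camera_info('scene'); print(proj(si,[[.6233,.2047,.022],[.6198,-.2122,.022],[.4243,.2034,.022]]).round())
# inner far rim
print(cast(info,np.array([(75,48),(697,70)])/4+o,.022).round(4))
E
```

```text
ctr [518.6 132.1] len 100.8 70.6 yaw -0.25 -0.268 tray [ -4.8 135.5]
ctr [512.7  -5.1] len 101.7 71.5 yaw -0.178 -0.186 tray [-9.3 -1.7]
ctr [ 511.7 -141.1] len 101.4 72.2 yaw 0.138 0.146 tray [  -8.9 -137.7]
mill [[ 0.271 -0.284  0.16 ]]
jar [[ 0.568 -0.319  0.086]]
mug [[0.312 0.257 0.049]]
[[215. 221.]
 [304. 145.]
 [265. 257.]]
[[ 0.6157  0.1947  0.022 ]
 [ 0.613  -0.2039  0.022 ]]
```

```bash
cat >> h.py <<'E'
def plan(x,y,z,psi):
    s=ctrl.get_state(); M=Rot.from_rotvec(s['tool_rot']).as_matrix(); p=s['position']
    cur=np.arctan2(M[0,2],-M[1,2])
    T=np.array([[-np.cos(psi),0,np.sin(psi)],[-np.sin(psi),0,-np.cos(psi)],[0,-1,0]])
    rv=Rot.from_matrix(M.T@T).as_rotvec()
    d=(np.array([x,y,z])-p)*1e3
    print('t',s['time'],'pos',(p*1e3).round(1),'psi',cur.round(3),'F',s['ft_force'].round(1),'grip',round(s['grip_width'],3))
    print('turn',rv.round(4),'trans after turn',(T.T@d).round(1))
E
python3 - <<'E'
from h import *
plan(.512,-.141,.2,.14)
E
```

```text
t 0.15 pos [ 194.9 -619.7  221.7] psi 0.305 F [0.5 1.  0.8] grip 1.0
turn [0.0014 0.1648 0.0002] trans after turn [-380.8   21.7 -429.7]
```

play_rows --translation '[[0,0,0],[0,0,0],[-21,1,-24],[-21,1,-24],[-21,1,-24],[-21,1,-24],[-21,1,-24],[-21,1,-24],[-21,1,-24],[-21,1,-24]]' --turn '[[0,0.082,0],[0,0.082,0],[0,0,0],[0,0,0],[0,0,0],[0,0,0],[0,0,0],[0,0,0],[0,0,0],[0,0,0]]' --fingers '[1,1,1,1,1,1,1,1,1,1]' --grip_force 12

```text
time: 0.98
position: [0.3349, -0.4048, 0.2143]
tool_rot: [-0.152, 2.149, -2.148]
ft_force: [0.9, -1.0, 0.9]
grip_width: 0.998
```

play_rows --translation '[[-21,1,-24],[-21,1,-24],[-21,1,-24],[-21,1,-24],[-21,1,-24],[-21,1,-24],[-21,1,-24],[-21,1,-24],[-21,1,-24],[-21,1,-24]]' --turn '[[0,0,0],[0,0,0],[0,0,0],[0,0,0],[0,0,0],[0,0,0],[0,0,0],[0,0,0],[0,0,0],[0,0,0]]' --fingers '[1,1,1,1,1,1,1,1,1,1]'

```text
time: 1.82
position: [0.5091, -0.1379, 0.2044]
tool_rot: [-0.152, 2.148, -2.149]
ft_force: [0.9, -0.1, 0.2]
grip_width: 1.001
```

```bash
python3 - <<'E'
from h import *
plan(.512,-.141,.09,.14)
i=ctrl.camera_info('wrist'); im=ctrl.get_image('wrist'); cv2.imwrite('pics/w1.png',im); np.savez('w1.npz',**i)
E
```

```text
t 1.8167 pos [ 509.1 -137.9  204.4] psi 0.141 F [ 0.9 -0.1  0.2] grip 1.001
turn [-0.0003  0.0006  0.0002] trans after turn [ -2.5 114.4   3.4]
```

View pics/w1.png

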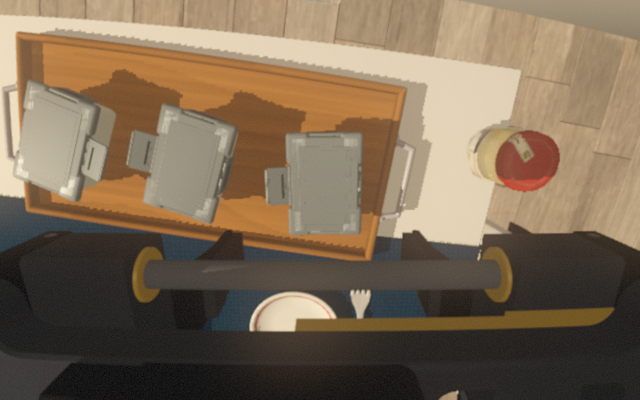

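```bash
python3 - <<'E'
from h import *
i=dict(np.load('w1.npz'))
lidpose(i,[(286,133),(362,131),(362,234),(289,237)])
lidpose(i,[(164,104),(238,125),(206,221),(143,201)])
lidpose(i,[(33,82),(98,104),(78,199),(14,174)])
c=cast(i,[(17,33),(406,88),(370,260),(26,211)],.022); print(c.round(4),c.mean(0))
im=cv2.imread('pics/w1.png');cv2.imwrite('pics/w1z.png',cv2.resize(im[70:270,0:400],None,fx=2,fy=2))
E
```

```text
ctr [ 513.1 -141. ] len 104.1 73.3 yaw 0.158 0.176 tray [  -7.5 -137.6]
ctr [515.4  -5. ] len 101.4 69.1 yaw -0.225 -0.161 tray [-6.6 -1.6]
ctr [520.7 129.8] len 99.5 69.6 yaw -0.271 -0.219 tray [ -2.6 133.3]
[[ 0.6232  0.2008  0.022 ]
 [ 0.6191 -0.2108  0.022 ]
 [ 0.4238 -0.2084  0.022 ]
 [ 0.4254  0.2054  0.022 ]] [ 0.52287872 -0.00324276  0.022     ]
```

View pics/w1z.png

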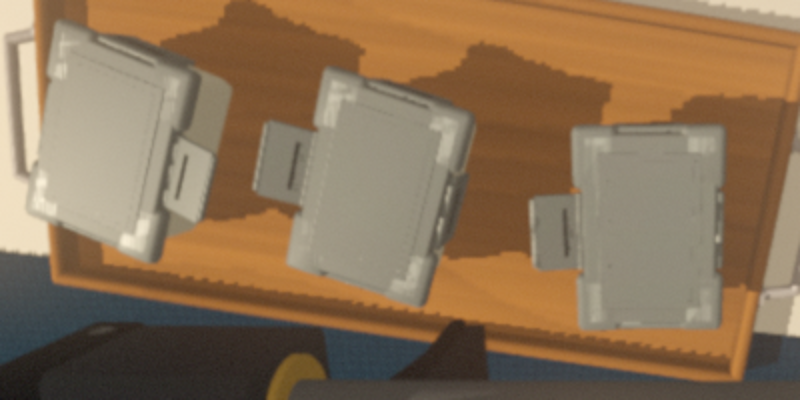

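play_rows --translation '[[-3,20,3],[0,25,0],[0,25,0],[0,20,0],[0,18,0],[0,12,0],[0,5,0],[0,3,0],[0,3,0],[0,3,0]]' --turn '[[0,-0.01,0],[0,0,0],[0,0,0],[0,0,0],[0,0,0],[0,0,0],[0,0,0],[0,0,0],[0,0,0],[0,0,0]]' --fingers '[1,1,1,1,1,1,1,1,1,1]'

```text
time: 2.7
position: [0.5129, -0.1421, 0.0714]
tool_rot: [-0.16, 2.141, -2.143]
ft_force: [0.1, -0.7, 0.7]
grip_width: 1.0
```

```bash
python3 - <<'E'
from h import *
plan(.5125,-.141,.04,.15)
for n in('wrist','top','scene'): cv2.imwrite(f'pics/{n}2.png',ctrl.get_image(n))
a=cv2.imread('pics/scene2.png')[120:260,200:400]; b=cv2.imread('pics/wrist2.png')[80:300,120:520]
cv2.imwrite('pics/c2.png',np.hstack([cv2.resize(a,(400,280)),cv2.resize(b,(400,280))]))
E
```

```text
t 2.7 pos [ 512.9 -142.1   71.4] psi 0.151 F [ 0.1 -0.7  0.7] grip 1.0
turn [-0.001   0.0007 -0.0017] trans after turn [ 0.3 31.4 -1.2]
```

View pics/c2.png

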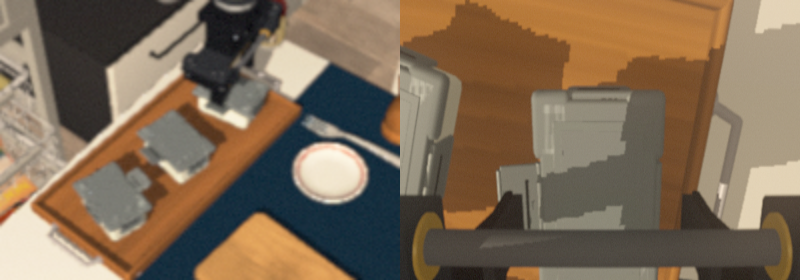

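Fingers straddle the lid, the left one over the clip. I descend slowly.

play_rows --translation '[[0,3,-1],[0,3,0],[0,3,0],[0,3,0],[0,3,0],[0,3,0],[0,3,0],[0,3,0],[0,2,0],[0,2,0]]' --turn '[[0,0,0],[0,0,0],[0,0,0],[0,0,0],[0,0,0],[0,0,0],[0,0,0],[0,0,0],[0,0,0],[0,0,0]]' --fingers '[1,1,1,1,1,1,1,1,1,1]'

```text
time: 3.68
position: [0.5116, -0.141, 0.042]
tool_rot: [-0.162, 2.143, -2.143]
ft_force: [-0.4, -0.6, -0.1]
grip_width: 1.001
```

```bash
cat > look.py <<'E'
from h import *
import sys
k=sys.argv[1]
plan(.5125,-.141,.04,.15)
a=ctrl.get_image('scene')[120:260,200:400]; b=ctrl.get_image('wrist')[80:300,120:520]
cv2.imwrite(f'pics/c{k}.png',np.hstack([cv2.resize(a,(400,280)),cv2.resize(b,(400,280))]))
E
python3 look.py 3
```

```text
t 3.6833 pos [ 511.6 -141.    42. ] psi 0.151 F [-0.4 -0.6 -0.1] grip 1.001
turn [0.     0.0007 0.0006] trans after turn [-0.9  2.   0.1]
```

View pics/c3.png

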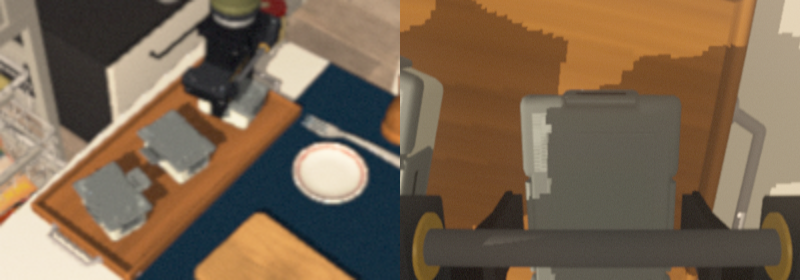

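play_rows --translation '[[0,2,0],[0,2,0],[0,0,0],[0,0,0],[0,0,0],[0,0,0],[0,0,0],[0,0,0],[0,0,0],[0,0,0]]' --turn '[[0,0,0],[0,0,0],[0,0,0],[0,0,0],[0,0,0],[0,0,0],[0,0,0],[0,0,0],[0,0,0],[0,0,0]]' --fingers '[0.8,0.6,0.5,0.5,0.5,0.5,0.5,0.5,0.5,0.5]' --grip_force 12

```text
time: 4.62
position: [0.5118, -0.1409, 0.0384]
tool_rot: [-0.162, 2.143, -2.143]
ft_force: [-0.0, 0.3, -2.8]
grip_width: 0.833
```

```bash
python3 - <<'E'
from h import *
plan(.5635,-.137,.038,-.01)
E
python3 look.py 4
```

```text
t 4.6167 pos [ 511.8 -140.9   38.4] psi 0.151 F [-0.   0.3 -2.8] grip 0.833
turn [-0.      0.1608  0.0003] trans after turn [-51.7   0.4  -4.4]
t 4.6167 pos [ 511.8 -140.9   38.4] psi 0.151 F [-0.   0.3 -2.8] grip 0.833
turn [0.     0.0008 0.0003] trans after turn [-0.7 -1.6  0.2]
```

View pics/c4.png

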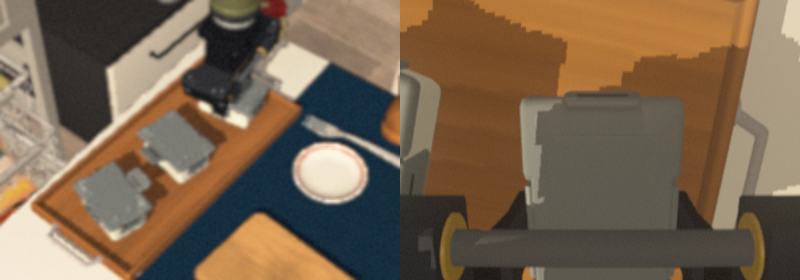

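play_rows --translation '[[0,0,0],[0,0,0],[-6,0,-1],[-8,0,-1],[-8,0,-1],[-8,0,-1],[-8,0,0],[-8,0,0],[-6,0,0],[-4,0,0]]' --turn '[[0,0.08,0],[0,0.08,0],[0,0,0],[0,0,0],[0,0,0],[0,0,0],[0,0,0],[0,0,0],[0,0,0],[0,0,0]]' --fingers '[0.5,0.5,0.5,0.5,0.5,0.5,0.5,0.5,0.5,0.5]'

```text
time: 5.55
position: [0.5669, -0.1372, 0.0383]
tool_rot: [-0.005, -2.215, 2.214]
ft_force: [-10.6, 1.4, 7.2]
grip_width: 0.833
```

play_rows --translation '[[-1,0,0],[-1,0,0],[-1,0,0],[-1,0,0],[0,0,0],[0,0,0],[0,0,0],[0,0,0],[0,0,0],[0,0,0]]' --turn '[[0,0,0],[0,0,0],[0,0,0],[0,0,0],[0,0,0],[0,0,0],[0,0,0],[0,0,0],[0,0,0],[0,0,0]]' --fingers '[0.5,0.5,0.5,0.5,0.5,0.5,0.5,0.5,0.5,0.5]'

```text
time: 6.38
position: [0.5672, -0.1372, 0.0381]
tool_rot: [0.001, -2.212, 2.211]
ft_force: [-12.5, 1.8, 7.1]
grip_width: 0.83
```

```bash
python3 look.py 5
```

```text
t 6.3833 pos [ 567.2 -137.2   38.1] psi -0.01 F [-12.5   1.8   7.1] grip 0.83
turn [ 0.0012 -0.1596  0.0107] trans after turn [54.7 -1.9 -4.4]
```

View pics/c5.png

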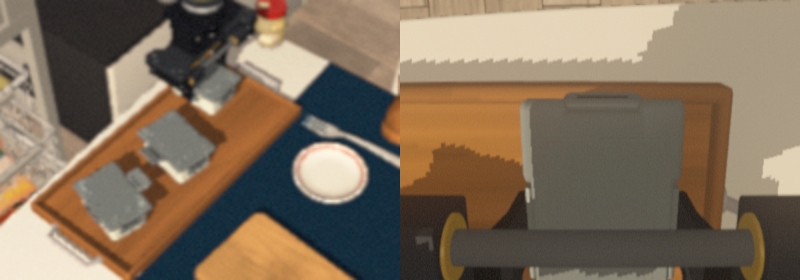

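play_rows --translation '[[0,0,0],[0,0,0],[0,0,0],[0,0,0],[0,-10,0],[0,-20,0],[0,-20,0],[0,0,-10],[0,0,-30],[0,0,-30]]' --turn '[[0,0,0],[0,0,0],[0,0,0],[0,0,0],[0,0,0],[0,0,0],[0,0,0],[0,0,0],[0,0.08,0],[0,0.08,0]]' --fingers '[1,1,1,1,1,1,1,1,1,1]'

```text
time: 7.32
position: [0.5752, -0.0684, 0.0895]
tool_rot: [-0.19, -2.129, 2.13]
ft_force: [-0.4, 0.6, 0.5]
grip_width: 1.004
```

```bash
python3 - <<'E'
from h import *
plan(.514,-.005,.075,-.185)
E
```

```text
t 7.3167 pos [575.2 -68.4  89.5] psi -0.177 F [-0.4  0.6  0.5] grip 1.004
turn [-0.0006  0.008  -0.0014] trans after turn [ 71.8  14.5 -51.1]
```

play_rows --translation '[[12,0,-10],[12,0,-10],[12,0,-10],[12,0,-10],[12,0,-7],[10,0,-4],[0,0,0],[0,0,0],[0,0,0],[0,0,0]]' --turn '[[0,0.008,0],[0,0,0],[0,0,0],[0,0,0],[0,0,0],[0,0,0],[0,0,0],[0,0,0],[0,0,0],[0,0,0]]' --fingers '[1,1,1,1,1,1,1,1,1,1]'

```text
time: 8.15
position: [0.5156, -0.0059, 0.0887]
tool_rot: [-0.191, -2.128, 2.128]
ft_force: [-0.4, 1.0, 0.3]
grip_width: 0.998
```

```bash
python3 - <<'E'
from h import *
plan(.514,-.005,.075,-.185)
i=ctrl.camera_info('wrist'); im=ctrl.get_image('wrist'); np.savez('w2.npz',**i)
cv2.imwrite('pics/w6.png',im)
cv2.imwrite('pics/t6.png',cv2.resize(ctrl.get_image('top')[105:205,220:415],None,fx=4,fy=4,interpolation=cv2.INTER_CUBIC))
E
```

```text
t 8.15 pos [515.6  -5.9  88.7] psi -0.179 F [-0.4  1.   0.3] grip 0.998
turn [-0.      0.0064 -0.0006] trans after turn [ 1.8 13.7 -0.6]
```

View pics/w6.png

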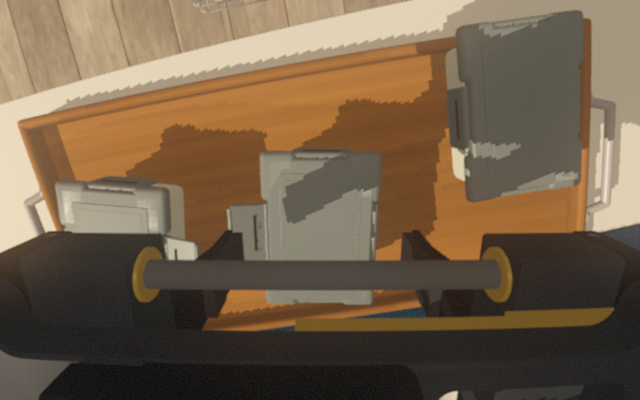

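View pics/t6.png

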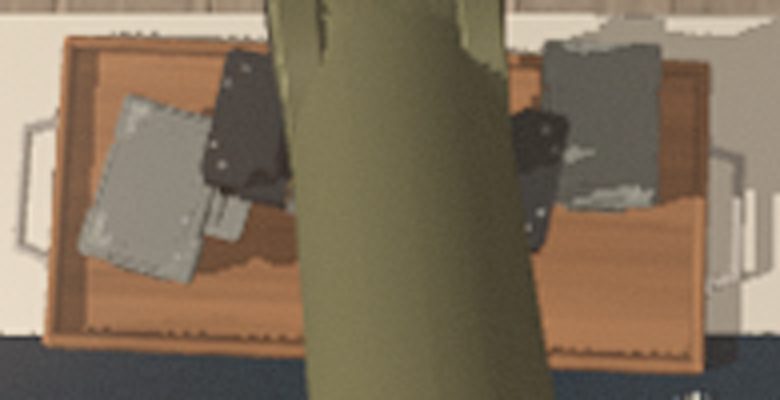

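play_rows --translation '[[1,12,0],[0,6,0],[0,4,0],[0,4,0],[0,4,0],[0,4,0],[0,4,0],[0,4,0],[0,4,0],[0,4,0]]' --turn '[[0,0,0],[0,0,0],[0,0,0],[0,0,0],[0,0,0],[0,0,0],[0,0,0],[0,0,0],[0,0,0],[0,0,0]]' --fingers '[1,1,1,1,1,1,1,1,1,1]'

```text
time: 9.08
position: [0.514, -0.0052, 0.038]
tool_rot: [-0.189, -2.128, 2.129]
ft_force: [-0.7, 0.1, -0.1]
grip_width: 1.002
```

play_rows --translation '[[0,0,0],[0,0,0],[0,0,0],[0,0,0],[0,0,0],[0,0,0],[0,0,0],[0,0,0],[0,0,0],[0,0,0]]' --turn '[[0,0,0],[0,0,0],[0,0,0],[0,0,0],[0,0,0],[0,0,0],[0,0,0],[0,0,0],[0,0,0],[0,0,0]]' --fingers '[1,0.8,0.6,0.5,0.5,0.5,0.5,0.5,0.5,0.5]' --grip_force 12

```text
time: 9.92
position: [0.5142, -0.0048, 0.0387]
tool_rot: [-0.19, -2.129, 2.129]
ft_force: [0.7, 1.3, 1.7]
grip_width: 0.834
```

```bash
python3 look.py 7; python3 - <<'E'
from h import *
plan(.567,-.035,.038,-.01)
E
```

```text
t 9.9167 pos [514.2  -4.8  38.7] psi -0.177 F [0.7 1.3 1.7] grip 0.834
turn [-1.000e-04 -3.272e-01 -5.000e-04] trans after turn [ 22.1  -1.3 134.4]
t 10.0167 pos [514.2  -4.8  38.7] psi -0.177 F [0.6 0.7 2.6] grip 0.831
turn [-0.     -0.1671 -0.0005] trans after turn [-53.1   0.7  29.6]
```

View pics/c7.png

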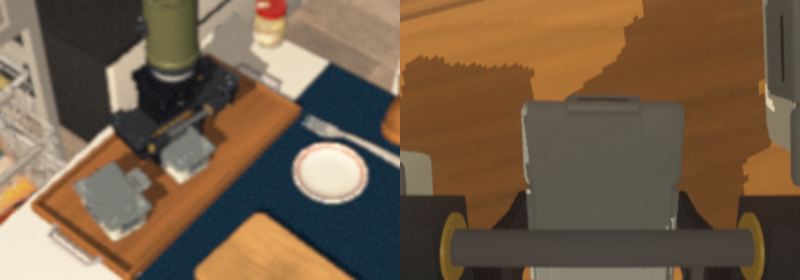

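play_rows --translation '[[0,0,0],[0,0,0],[-6,0,5],[-8,0,6],[-8,0,6],[-8,0,6],[-8,0,5],[-8,0,2],[-6,0,0],[-5,0,0]]' --turn '[[0,-0.083,0],[0,-0.083,0],[0,0,0],[0,0,0],[0,0,0],[0,0,0],[0,0,0],[0,0,0],[0,0,0],[0,0,0]]' --fingers '[0.5,0.5,0.5,0.5,0.5,0.5,0.5,0.5,0.5,0.5]'

```text
time: 10.85
position: [0.5703, -0.037, 0.0387]
tool_rot: [-0.011, -2.212, 2.215]
ft_force: [-11.9, -2.0, 9.3]
grip_width: 0.835
```

play_rows --translation '[[-1,0,0],[-1,0,0],[-1,0,0],[0,0,0],[0,0,0],[0,0,0],[0,0,0],[0,0,0],[0,0,0],[0,0,0]]' --turn '[[0,0,0],[0,0,0],[0,0,0],[0,0,0],[0,0,0],[0,0,0],[0,0,0],[0,0,0],[0,0,0],[0,0,0]]' --fingers '[0.5,0.5,0.5,0.5,0.5,0.5,0.5,0.5,0.5,0.5]'

```text
time: 11.68
position: [0.5707, -0.0371, 0.0383]
tool_rot: [-0.006, -2.209, 2.213]
ft_force: [-10.4, -0.3, 10.7]
grip_width: 0.834
```

```bash
python3 look.py 8
```

```text
t 11.6833 pos [570.7 -37.1  38.3] psi -0.013 F [-10.4  -0.3  10.7] grip 0.834
turn [-0.0014 -0.163   0.0075] trans after turn [73.1 -1.7 94.1]
```

View pics/c8.png

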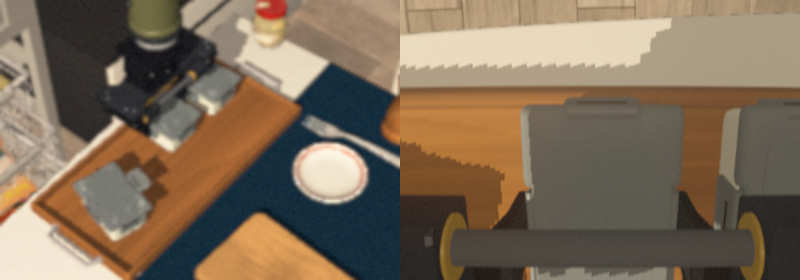

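play_rows --translation '[[0,0,0],[0,0,0],[0,0,0],[0,0,0],[0,-10,0],[0,-25,0],[0,-17,0],[0,0,-20],[0,0,-30],[0,0,-30]]' --turn '[[0,0,0],[0,0,0],[0,0,0],[0,0,0],[0,0,0],[0,0,0],[0,0,0],[0,0,0],[0,0.12,0],[0,0.12,0]]' --fingers '[1,1,1,1,1,1,1,1,1,1]'

```text
time: 12.62
position: [0.5785, 0.0438, 0.0918]
tool_rot: [-0.274, -2.083, 2.084]
ft_force: [0.4, 0.9, -1.0]
grip_width: 0.999
```

```bash
python3 - <<'E'
from h import *
plan(.5195,.131,.09,-.255)
E
```

```text
t 12.6167 pos [578.5  43.8  91.8] psi -0.26 F [ 0.4  0.9 -1. ] grip 0.999
turn [-0.0002 -0.0048 -0.0015] trans after turn [ 79.1   1.8 -69.5]
```

play_rows --translation '[[12,0,-11],[12,0,-11],[12,0,-11],[12,0,-11],[12,0,-11],[12,0,-10],[7,2,-5],[0,0,0],[0,0,0],[0,0,0]]' --turn '[[0,0,0],[0,0,0],[0,0,0],[0,0,0],[0,0,0],[0,0,0],[0,0,0],[0,0,0],[0,0,0],[0,0,0]]' --fingers '[1,1,1,1,1,1,1,1,1,1]'

```text
time: 13.45
position: [0.5195, 0.1304, 0.0885]
tool_rot: [-0.265, -2.086, 2.088]
ft_force: [0.3, -0.1, 0.4]
grip_width: 1.007
```

```bash
python3 - <<'E'
from h import *
plan(.5195,.131,.038,-.255)
i=ctrl.camera_info('wrist'); im=ctrl.get_image('wrist'); np.savez('w2.npz',**i)
cv2.imwrite('pics/w9.png',im)
cv2.imwrite('pics/t9.png',cv2.resize(ctrl.get_image('top')[105:205,220:415],None,fx=4,fy=4,interpolation=cv2.INTER_CUBIC))
E
```

```text
t 13.45 pos [519.5 130.4  88.5] psi -0.253 F [ 0.3 -0.1  0.4] grip 1.007
turn [-0.0006  0.0025 -0.0005] trans after turn [ 0.2 50.5 -0.6]
```

View pics/w9.png

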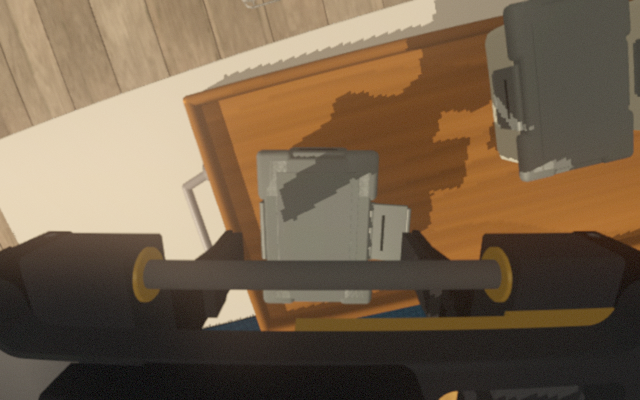

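View pics/t9.png

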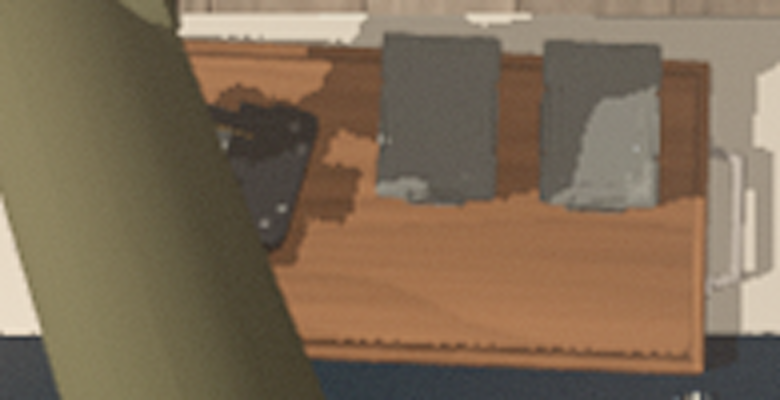

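play_rows --translation '[[0,12,-2],[0,6,0],[0,4,0],[0,4,0],[0,4,0],[0,4,0],[0,4,0],[0,4,0],[0,4,0],[0,4,0]]' --turn '[[0,0,0],[0,0,0],[0,0,0],[0,0,0],[0,0,0],[0,0,0],[0,0,0],[0,0,0],[0,0,0],[0,0,0]]' --fingers '[1,1,1,1,1,1,1,1,1,1]'

```text
time: 14.38
position: [0.5195, 0.1337, 0.038]
tool_rot: [-0.264, -2.088, 2.088]
ft_force: [-0.3, -0.3, 0.1]
grip_width: 0.999
```

play_rows --translation '[[0,0,0],[0,0,0],[0,0,0],[0,0,0],[0,0,0],[0,0,0],[0,0,0],[0,0,0],[0,0,0],[0,0,0]]' --turn '[[0,0,0],[0,0,0],[0,0,0],[0,0,0],[0,0,0],[0,0,0],[0,0,0],[0,0,0],[0,0,0],[0,0,0]]' --fingers '[1,0.8,0.6,0.5,0.5,0.5,0.5,0.5,0.5,0.5]' --grip_force 12

```text
time: 15.22
position: [0.5198, 0.1336, 0.0388]
tool_rot: [-0.264, -2.088, 2.088]
ft_force: [0.7, -0.3, 1.5]
grip_width: 0.833
```

```bash
python3 look.py 10; python3 - <<'E'
from h import *
plan(.569,.065,.038,-.01)
i=ctrl.camera_info('top'); o=np.array([220,105])
lidpose(i,np.array([(385,33),(500,38),(495,203),(377,197)])/4+o)
lidpose(i,np.array([(544,40),(661,45),(658,210),(541,205)])/4+o)
E
```

```text
t 15.2167 pos [519.8 133.6  38.8] psi -0.251 F [ 0.7 -0.3  1.5] grip 0.833
turn [ 0.     -0.4013 -0.0005] trans after turn [ 48.2  -1.2 270.4]
t 15.3167 pos [519.8 133.6  38.8] psi -0.251 F [-0.3  0.2  2.2] grip 0.828
turn [ 0.     -0.2412 -0.0005] trans after turn [-49.9   0.8  68.1]
ctr [567.4 -38.8] len 104.0 71.9 yaw -0.014 -0.019 tray [ 45.8 -34.9]
ctr [ 565.8 -138.7] len 104.2 72.3 yaw -0.004 -0.014 tray [  45.1 -134.8]
```

View pics/c10.png

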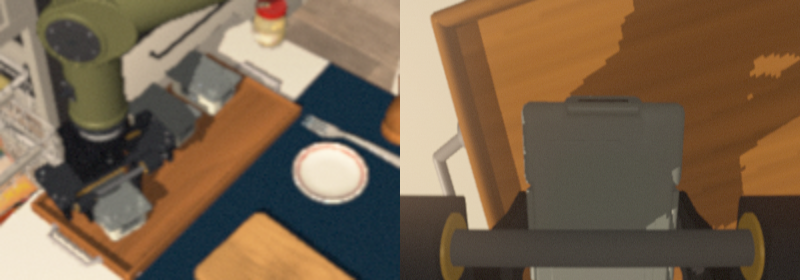

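play_rows --translation '[[0,0,0],[0,0,0],[-7,0,10],[-7,0,10],[-7,0,10],[-7,0,10],[-7,0,10],[-7,0,10],[-6,0,5],[-5,0,0]]' --turn '[[0,-0.12,0],[0,-0.12,0],[0,0,0],[0,0,0],[0,0,0],[0,0,0],[0,0,0],[0,0,0],[0,0,0],[0,0,0]]' --fingers '[0.5,0.5,0.5,0.5,0.5,0.5,0.5,0.5,0.5,0.5]'

```text
time: 16.15
position: [0.5718, 0.0646, 0.0386]
tool_rot: [-0.014, -2.21, 2.215]
ft_force: [-10.2, -3.1, 9.9]
grip_width: 0.835
```

play_rows --translation '[[-1,0,0],[-1,0,0],[-1,0,0],[-1,0,0],[0,0,0],[0,0,0],[0,0,0],[0,0,0],[0,0,0],[0,0,0]]' --turn '[[0,0,0],[0,0,0],[0,0,0],[0,0,0],[0,0,0],[0,0,0],[0,0,0],[0,0,0],[0,0,0],[0,0,0]]' --fingers '[0.5,0.5,0.5,0.5,0.5,0.5,0.5,0.5,0.5,0.5]'

```text
time: 16.98
position: [0.5729, 0.0645, 0.0379]
tool_rot: [-0.007, -2.206, 2.215]
ft_force: [-9.1, -1.8, 10.3]
grip_width: 0.835
```

```bash
python3 look.py 11
```

```text
t 16.9833 pos [572.9  64.5  37.9] psi -0.014 F [-9.1 -1.8 10.3] grip 0.835
turn [-0.0037 -0.1638  0.008 ] trans after turn [ 90.4  -2.1 194.2]
```

View pics/c11.png

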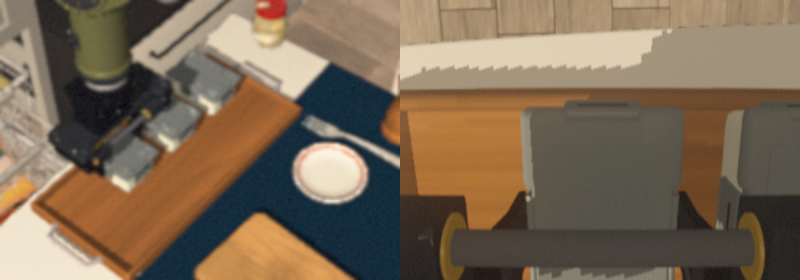

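play_rows --translation '[[0,0,0],[0,0,0],[0,0,0],[0,0,0],[0,-10,0],[0,-25,0],[0,-20,0],[0,0,-20],[0,0,-20],[0,0,-20]]' --turn '[[0,0,0],[0,0,0],[0,0,0],[0,0,0],[0,0,0],[0,0,0],[0,0,0],[0,0,0],[0,0,0],[0,0,0]]' --fingers '[0.9,0.9,0.9,0.9,0.9,0.9,0.5,0.2,0.2,0.2]'

```text
time: 17.92
position: [0.5774, 0.1282, 0.095]
tool_rot: [-0.016, -2.216, 2.216]
ft_force: [0.1, 0.2, -0.2]
grip_width: 0.735
```

```bash
python3 - <<'E'
from h import *
print(ctrl.get_state()['joint_positions'].round(2))
plan(.566,.132,.09,1.56)
cv2.imwrite('pics/t12.png',cv2.resize(ctrl.get_image('top')[105:205,220:415],None,fx=4,fy=4,interpolation=cv2.INTER_CUBIC))
E
```

```text
[ 0.24  0.35 -0.6   1.74  0.22  1.12 -2.01]
t 17.9167 pos [577.4 128.2  95. ] psi -0.012 F [ 0.1  0.2 -0.2] grip 0.735
turn [-0.0018 -1.5725 -0.0017] trans after turn [ -3.7   5.  -11.4]
```

View pics/t12.png

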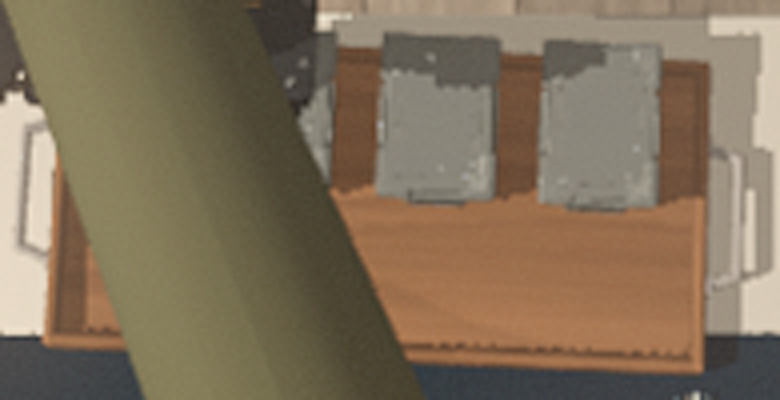

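play_rows --translation '[[0,0,0],[0,0,0],[0,0,0],[0,0,0],[0,0,0],[0,0,0],[0,0,0],[0,0,0],[0,0,0],[0,0,0]]' --turn '[[0,-0.12,0],[0,-0.12,0],[0,-0.12,0],[0,-0.12,0],[0,-0.12,0],[0,-0.12,0],[0,-0.12,0],[0,-0.12,0],[0,-0.12,0],[0,-0.12,0]]' --fingers '[0.2,0.2,0.2,0.2,0.2,0.2,0.2,0.2,0.2,0.2]'

```text
time: 18.8
position: [0.5768, 0.1278, 0.0942]
tool_rot: [-1.007, 1.48, -1.481]
ft_force: [0.9, 0.6, 0.2]
grip_width: 0.6
```

play_rows --translation '[[0,0,0],[0,0,0],[0,0,0],[0,0,0],[0,0,0],[0,0,0],[0,0,0],[0,0,0],[0,0,0],[0,0,0]]' --turn '[[0,-0.12,0],[0,-0.12,0],[0,-0.12,0],[0,-0.01,0],[0,0,0],[0,0,0],[0,0,0],[0,0,0],[0,0,0],[0,0,0]]' --fingers '[0.2,0.2,0.2,0.2,0.2,0.2,0.2,0.2,0.2,0.2]'

```text
time: 19.63
position: [0.5764, 0.1279, 0.0935]
tool_rot: [-1.203, 1.218, -1.219]
ft_force: [-0.7, -0.0, -0.5]
grip_width: 0.6
```

```bash
python3 - <<'E'
from h import *
print(ctrl.get_state()['joint_positions'].round(2))
plan(.566,.132,.039,1.56)
i=ctrl.camera_info('wrist'); cv2.imwrite('pics/w13.png',ctrl.get_image('wrist'))
E
```

```text
[ 0.45  0.43 -0.88  1.73  0.36  1.15 -0.54]
t 19.6333 pos [576.4 127.9  93.5] psi 1.558 F [-0.7 -0.  -0.5] grip 0.6
turn [ 0.     -0.0016  0.0002] trans after turn [ -3.9  54.5 -10.5]
```

View pics/w13.png

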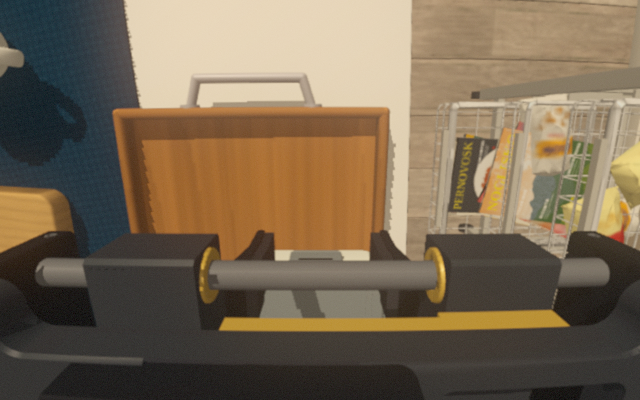

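play_rows --translation '[[-4,0,-10],[0,10,0],[0,10,0],[0,12,0],[0,12,0],[0,10,0],[0,0,0],[4,0,0],[4,0,0],[4,0,0]]' --turn '[[0,0,0],[0,0,0],[0,0,0],[0,0,0],[0,0,0],[0,0,0],[0,0,0],[0,0,0],[0,0,0],[0,0,0]]' --fingers '[0.2,0.2,0.2,0.2,0.2,0.2,0.2,0.2,0.2,0.2]'

```text
time: 20.52
position: [0.5669, 0.1197, 0.04]
tool_rot: [-1.203, 1.217, -1.219]
ft_force: [-0.1, -0.1, 0.3]
grip_width: 0.598
```

```bash
python3 look.py 14; python3 - <<'E'
from h import *
plan(.568,.083,.039,1.56)
E
```

```text
t 20.5167 pos [566.9 119.7  40. ] psi 1.559 F [-0.1 -0.1  0.3] grip 0.598
turn [-8.0000e-04  1.4087e+00 -7.0000e-04] trans after turn [ 92.8   0.  249.6]
t 20.6167 pos [567.  118.6  40. ] psi 1.557 F [ 0.5 -0.   0.6] grip 0.598
turn [-0.001  -0.003   0.0008] trans after turn [35.6  1.   1.3]
```

View pics/c14.png

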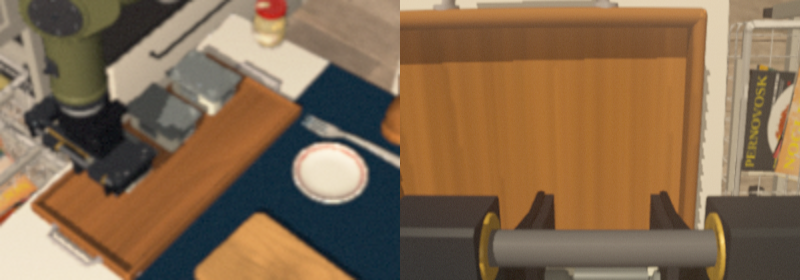

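play_rows --translation '[[3,0,0],[3,0,0],[3,0,0],[3,0,0],[3,0,0],[3,0,0],[3,0,0],[3,0,0],[3,0,0],[3,0,0]]' --turn '[[0,0,0],[0,0,0],[0,0,0],[0,0,0],[0,0,0],[0,0,0],[0,0,0],[0,0,0],[0,0,0],[0,0,0]]' --fingers '[0.2,0.2,0.2,0.2,0.2,0.2,0.2,0.2,0.2,0.2]'

```text
time: 21.45
position: [0.5661, 0.0899, 0.0396]
tool_rot: [-1.203, 1.218, -1.218]
ft_force: [0.1, 2.5, 2.1]
grip_width: 0.606
```

play_rows --translation '[[2,0,0],[2,0,0],[2,0,0],[2,0,0],[1,0,0],[0,0,0],[0,0,0],[0,0,0],[0,0,0],[0,0,0]]' --turn '[[0,0,0],[0,0,0],[0,0,0],[0,0,0],[0,0,0],[0,0,0],[0,0,0],[0,0,0],[0,0,0],[0,0,0]]' --fingers '[0.2,0.2,0.2,0.2,0.2,0.2,0.2,0.2,0.2,0.2]'

```text
time: 22.28
position: [0.5659, 0.081, 0.0395]
tool_rot: [-1.204, 1.218, -1.218]
ft_force: [0.3, 3.3, 2.1]
grip_width: 0.602
```

```bash
python3 look.py 15; python3 - <<'E'
from h import *
cv2.imwrite('pics/t15.png',cv2.resize(ctrl.get_image('top')[105:205,220:415],None,fx=4,fy=4,interpolation=cv2.INTER_CUBIC))
E
```

```text
t 22.2833 pos [565.9  81.   39.5] psi 1.559 F [0.3 3.3 2.1] grip 0.602
turn [-2.0000e-04  1.4088e+00  3.0000e-04] trans after turn [ 86.   -0.5 211.5]
```

View pics/c15.png

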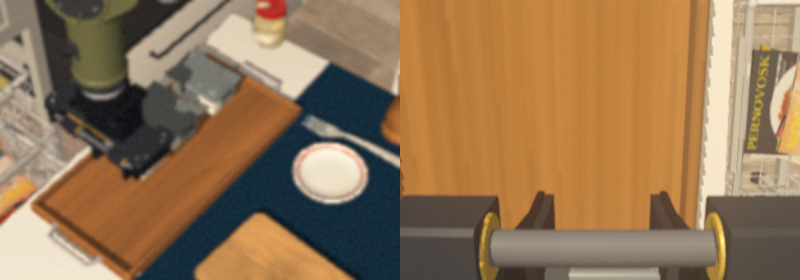

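View pics/t15.png

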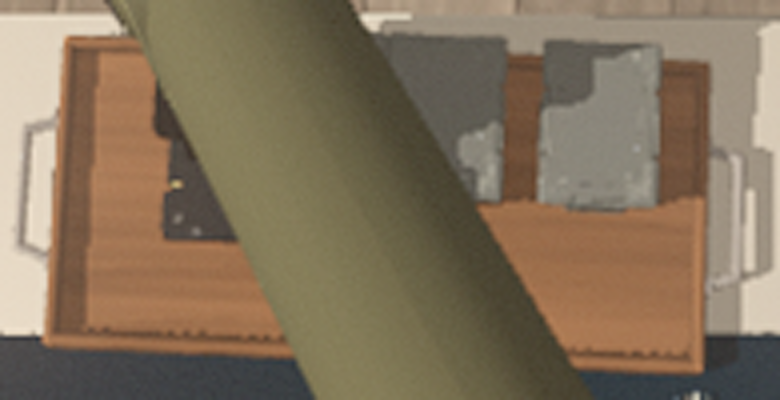

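play_rows --translation '[[2,0,0],[2,0,0],[2,0,0],[2,0,0],[2,0,0],[2,0,0],[2,0,0],[2,0,0],[2,0,0],[2,0,0]]' --turn '[[0,0,0],[0,0,0],[0,0,0],[0,0,0],[0,0,0],[0,0,0],[0,0,0],[0,0,0],[0,0,0],[0,0,0]]' --fingers '[0.2,0.2,0.2,0.2,0.2,0.2,0.2,0.2,0.2,0.2]'

```text
time: 23.27
position: [0.5656, 0.0608, 0.0395]
tool_rot: [-1.204, 1.218, -1.218]
ft_force: [-0.3, 3.9, 2.0]
grip_width: 0.603
```

play_rows --translation '[[1,0,0],[1,0,0],[1,0,0],[1,0,0],[1,0,0],[1,0,0],[0,0,0],[0,0,0],[0,0,0],[0,0,0]]' --turn '[[0,0,0],[0,0,0],[0,0,0],[0,0,0],[0,0,0],[0,0,0],[0,0,0],[0,0,0],[0,0,0],[0,0,0]]' --fingers '[0.2,0.2,0.2,0.2,0.2,0.2,0.2,0.2,0.2,0.2]'

```text
time: 24.1
position: [0.5655, 0.0557, 0.0395]
tool_rot: [-1.203, 1.218, -1.217]
ft_force: [0.1, 5.1, 1.9]
grip_width: 0.598
```

```bash
python3 look.py 16; python3 - <<'E'
from h import *
cv2.imwrite('pics/t16.png',cv2.resize(ctrl.get_image('top')[105:205,220:415],None,fx=4,fy=4,interpolation=cv2.INTER_CUBIC))
E
```

```text
t 24.1 pos [565.5  55.7  39.5] psi 1.559 F [0.1 5.1 1.9] grip 0.598
turn [ 5.0000e-04  1.4093e+00 -5.0000e-04] trans after turn [ 81.8  -0.5 186.5]
```

View pics/c16.png

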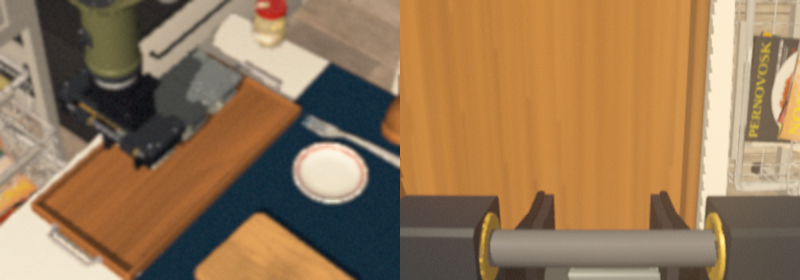

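View pics/t16.png

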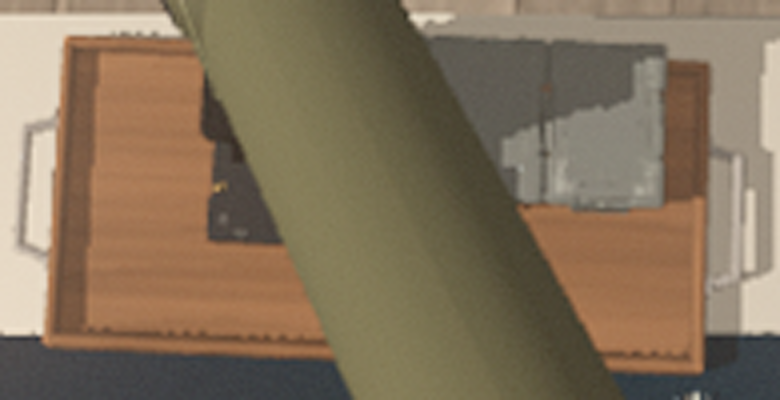

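play_rows --translation '[[1,0,0],[1,0,0],[1,0,0],[0,0,0],[0,0,0],[-8,0,0],[-15,0,0],[0,-30,0],[0,-35,0],[0,-35,0]]' --turn '[[0,0,0],[0,0,0],[0,0,0],[0,0,0],[0,0,0],[0,0,0],[0,0,0],[0,0,0],[0,0,0],[0,0,0]]' --fingers '[0.2,0.2,0.2,0.2,0.2,0.2,0.2,0.2,0.2,0.2]'

```text
time: 25.08
position: [0.5646, 0.0737, 0.1394]
tool_rot: [-1.208, 1.22, -1.218]
ft_force: [0.9, -0.3, -0.4]
grip_width: 0.598
```

play_rows --translation '[[-25,-5,0],[-25,-5,0],[-25,-5,0],[-25,-5,0],[-25,0,0],[-25,0,0],[-25,0,0],[-25,0,0],[0,0,0],[0,0,0]]' --turn '[[0,0,0],[0,0,0],[0,0,0],[0,0,0],[0,0,0],[0,0,0],[0,0,0],[0,0,0],[0,0,0],[0,0,0]]' --fingers '[0.2,0.2,0.2,0.2,0.2,0.2,0.2,0.2,0.2,0.2]'

```text
time: 25.92
position: [0.5676, 0.2755, 0.1588]
tool_rot: [-1.207, 1.216, -1.217]
ft_force: [-0.3, -0.1, -1.2]
grip_width: 0.601
```

```bash
python3 - <<'E'
from h import *
plan(.5,.3,.2,1.56)
cv2.imwrite('pics/t17.png',cv2.resize(ctrl.get_image('top')[105:205,220:415],None,fx=4,fy=4,interpolation=cv2.INTER_CUBIC))
cv2.imwrite('pics/s17.png',cv2.resize(ctrl.get_image('scene')[120:260,200:400],None,fx=4,fy=4,interpolation=cv2.INTER_CUBIC))
E
```

```text
t 25.9167 pos [567.6 275.5 158.8] psi 1.561 F [-0.3 -0.1 -1.2] grip 0.601
turn [0.0008 0.0013 0.0018] trans after turn [-23.7 -41.2 -67.8]
```

View pics/t17.png

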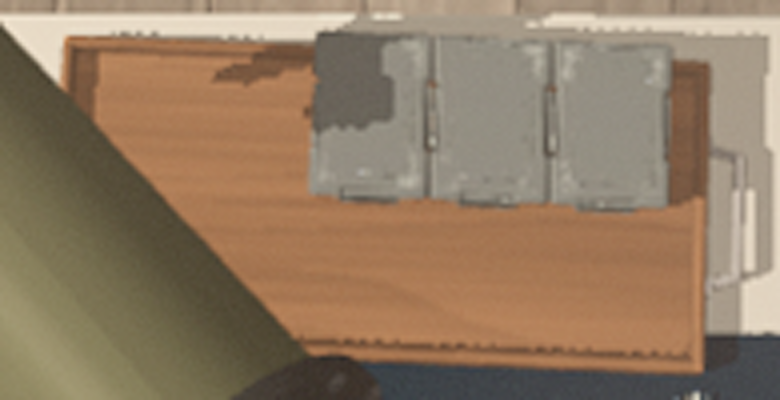

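View pics/s17.png

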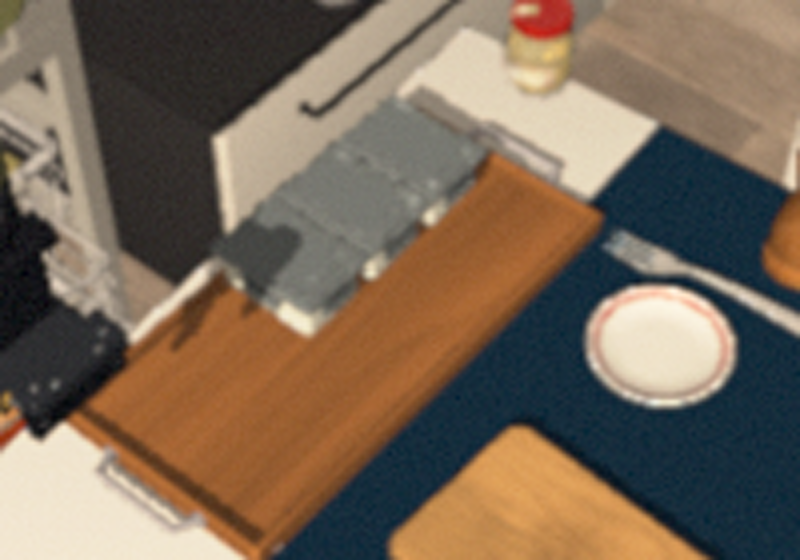

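```bash
python3 - <<'E'
from h import *
i=ctrl.camera_info('top'); o=np.array([220,105])
for p in ([(317,33),(432,37),(426,197),(311,193)],[(433,37),(551,42),(548,203),(428,199)],[(555,43),(671,47),(668,208),(550,204)]): lidpose(i,np.array(p)/4+o)
# mask based rect of whole row
im=cv2.imread('pics/t17.png'); h=cv2.cvtColor(im,cv2.COLOR_BGR2HSV)
m=((h[...,1]<65)&(h[...,2]>60)&(h[...,2]<170)).astype(np.uint8)*255
m[:, :300]=0; m[:,690:]=0; m[:30]=0; m[215:]=0
# near (bottom) and far edge per column
for c in range(325,670,20):
    r=np.where(m[:,c])[0]; a=cast(i,[[c/4+220,r.min()/4+105],[c/4+220,r.max()/4+105]],.06)
    print(c,(a[:,:2]*1e3).round(1).tolist(), (np.diff(a[:,0])*1e3).round(1))
# inner far rim where visible
h2=cast(i,np.array([(100,44),(300,51),(690,70)])/4+o,.022); print(h2.round(4))
E
```

```text
ctr [567.9   3. ] len 101.1 71.0 yaw -0.007 -0.006 tray [45.8  7. ]
ctr [566.7 -70.2] len 102.0 73.5 yaw -0.003 -0.009 tray [ 45.4 -66.2]
ctr [ 565.6 -144.9] len 101.7 72.3 yaw -0.011 -0.005 tray [  45.1 -140.9]
325 [[620.8, 33.4], [517.8, 30.1]] [-102.9]
345 [[621.1, 21.0], [513.8, 17.7]] [-107.3]
365 [[621.5, 8.6], [514.8, 5.4]] [-106.7]
385 [[621.9, -3.8], [514.5, -6.9]] [-107.3]
405 [[622.2, -16.2], [516.7, -19.1]] [-105.5]
425 [[622.6, -28.6], [518.3, -31.3]] [-104.2]
445 [[623.0, -41.0], [516.8, -43.6]] [-106.1]
465 [[623.3, -53.4], [513.4, -56.0]] [-109.9]
485 [[623.7, -65.8], [513.8, -68.2]] [-109.9]
505 [[624.1, -78.2], [512.9, -80.5]] [-111.2]
525 [[624.4, -90.6], [516.4, -92.7]] [-108.1]
545 [[624.8, -103.1], [516.7, -105.0]] [-108.1]
565 [[625.2, -115.5], [515.9, -117.3]] [-109.3]
585 [[625.6, -127.9], [512.5, -129.6]] [-113.1]
605 [[624.0, -140.4], [512.8, -141.9]] [-111.2]
625 [[624.4, -152.8], [511.3, -154.2]] [-113.1]
645 [[624.8, -165.2], [515.4, -166.4]] [-109.3]
665 [[625.2, -177.7], [516.4, -178.7]] [-108.7]
[[ 0.6188  0.1788  0.022 ]
 [ 0.6179  0.0506  0.022 ]
 [ 0.6128 -0.1995  0.022 ]]
```

```bash
python3 - <<'E'
from h import *
i=ctrl.get_image('top'); cv2.imwrite('pics/end.png',i)
a=cv2.imread('pics/top0.png')
for n,(x0,y0,x1,y1) in dict(mill=(405,240,455,280),jar=(425,118,465,160),mug=(185,200,225,255)).items():
    print(n,cv2.absdiff(i[y0:y1,x0:x1],a[y0:y1,x0:x1]).mean().round(1))
s=ctrl.get_state(); print(s['ft_force'],s['time'])
ctrl.close_job()
E
```

```text
mill 6.6
jar 8.2
mug 5.6
[ 0.22993932 -0.18587399 -0.04693151] 26.0667
the job is handed in; nothing more can be done
```

View pics/end.png

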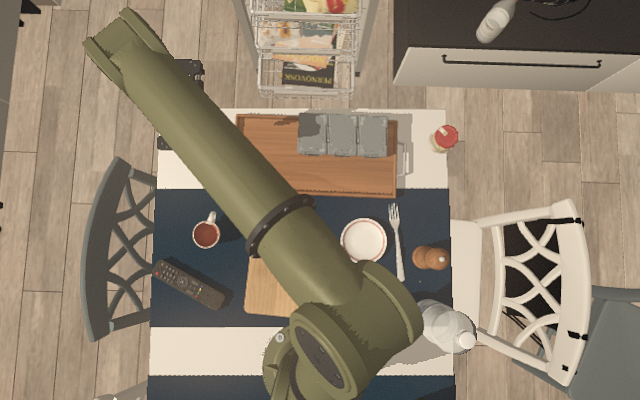

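I handed the job in at 26.1 s. The three boxes stand in a touching row against the tray's far rim, and none of the open clips still sticks out. The hand-in reports no verdict, so this rests on my own checks.

For each box I lowered the open gripper over the lid so one finger pressed the open clip down, then closed the gripper on the lid. I turned the box square and slid it to the rim, feeling about 9–12 N when it touched. A two-finger side push then closed the row up.

My last measurements, from the top camera:

| Check | Measured | Required |
|---|---|---|
| Box centres, tray x | 45.8, 45.4, 45.1 mm | 41.5–49.5 mm |
| Angle to the tray, each box | under 0.01 rad | under 0.07 rad |
| Neighbour spacing | 73 and 75 mm | under 79 mm |
| Outer two boxes apart | 148 mm | over 140 mm |

- **Clips:** I did not measure the joint angles. I judged them shut because the lids closed to 72.5 mm in the gripper and no clip shows in the later pictures.
- **Bystanders:** The mug, mustard jar and pepper mill sit at the same pixels as in the first top picture. No force acted on the tool at the end.
- **Disagreements:**
  - Full contact with the rim would give 47.5 mm, so the 45–46 mm readings are about 2 mm low, which is within the camera calibration error.
  - A second check, of the row's outline by colour, gave lid lengths of 103–113 mm against the true 104 mm. Shadow and counter pixels got into it, so I did not use it.

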